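Hook a stuck cartridge out of a tester bay

ROBOT

A 6-joint arm with a two-finger parallel gripper is mounted at the origin on the work surface; the furniture and walls round the work are solid. World frame = base frame: x ahead of the robot, y to its left, z up, the work surface at z = 0. Lengths are in m, angles in rad, forces in N, time in s.
With the tool pointing down it reaches from about 0.35 to 0.95 m from the base axis. Payload 17.4 kg.
Tool frame: the origin (TCP) lies at the very end of the fingers, on their centre line; the grasp point (between the pads) lies 19 mm behind it; z points along the fingers, y is the line along which they close (so a half turn about z gives the same grasp; the last joint's range is limited). The gripper opens to 93 mm and grips with 3 to 60 N. Pads are 15 mm wide; open, the fingers measure 128 mm over their backs; the gripper's body (75 mm by 188 mm) begins 65 mm behind the grasp point.
Start: joints at [-1.265, 0.116, 1.442, -0, 1.584, -0.038], TCP at [0.228, -0.636, 0.219] pointing down, gripper open.
Joint ranges: [-2.83, 2.83], [-0.83, 2.19], [0.07, 2.5], [-1.14, 4.28], [0.01, 3], [-2.97, 2.97]. Speed limits (rad/s): [1.89, 1.89, 2.22, 3.14, 3.14, 3.14].

INTERFACE

Orientations are given as a unit quaternion [x, y, z, w].
In Python, from station import manip, cams, job gives the robot as it stands. The module is installed in compiled form; this text tells all that it offers.
- The arm moves only by the shell command python3 -m jog 'ROWS' [FORCE]. ROWS is a JSON object of lists of equal length, an entry for each row: "delta_pos": the shift along the world's x, y, z in cm, a list of three; "rotation": the turn, a rotation vector about the world's x, y, z in rad, a list of three; "hand": the closure, from -1 (fully open) to 1 (shut). In form: {"delta_pos": [[x, y, z], ...], "rotation": [[wx, wy, wz], ...], "hand": [hand, ...]}. A call has 1 to 8 rows; each row shifts and turns the commanded pose from where the row before left it; what a row does not reach is not made up. A row lasts 1/10 s, in which the tool goes at most 50 mm and 8.59 degrees, less where a joint would pass 70% of its speed; a pose out of reach is approached as far as the arm can. A call with a gripper value outside its range is refused whole. The fingers move at their own pace and stop on an object; FORCE is the grip in N (left out, the last holds). Time passes only in rows, so rows that do not move let the fingers close. It gives the time, the measured TCP pose, the force, the opening and the grip force at its end, in the units of the state.
- manip.get_obs(): the state, without advancing time (a new reading comes with each control period).
- cams.snapshot(name): name is "scene" or "top" or "wrist"; returns a dict with "img" (420x560x3 uint8, red, green, blue), "fx", "fy", "cx", "cy" (pixels), "k1" (the pictures are not rectified: a ray, as slopes to the right and down, at radius r is drawn at 1 + k1 r^2 times it, then the intrinsics apply), "xyz" and "rotation" of the camera in the world; the wrist camera has in their place "mount" (4x4, takes a point from camera to tool coordinates, whose origin is the TCP and whose axes are the flange's). Camera axes: x right, y down, z forward; pixel columns grow to the right and rows downward; lengths in m; the calibration is good to about 2 mm. A picture is of the moment at which its call begins: read the wrist's pose just before it. There is no depth.
- job.sign_off(): hands the job in; it is judged then, once.
The state is a dict: "clock": time; "joint_positions": joint angles; "qvel": joint speeds; "effort": joint torques, N m; "ee_pos": TCP position; "tcp_rot": TCP orientation; "ft_force": force on the tool from outside, world axes, zero at the start; "torque": the same for the moment, N m; "finger_gap": finger opening in m; "grip_force": force on a finger pad.
Only numpy, scipy, OpenCV 4.12 (cv2) and the standard library are available. Lean on these libraries where they do the work, as an engineer would, in place of code of your own. Each camera call takes 0.05 s, during which the arm holds its last target. There are 200 camera calls.

TASK

First flip the isolator lever on top of the tester to off (over towards the bay mouths) with a fingertip. Then take the hooked pick from its rest and with its hook drag the red cartridge out of its narrow bay until it stands fully clear of the mouth on the landing plate, not touching the cartridge with the robot itself, and lay the pick back in both forks of its rest, hook down, as it lay. Leave the blue cartridge, the bottle, the reel and the capacitor where they are.

Things in the scene. Friction and masses are not known exactly. Their poses are not given: they have to be found in the camera images.
- tester: Grey cartridge tester, fixed. Origin: centre of the housing's footprint, on the bench; -x points out of the bay mouths. Housing 140 (x) x 150 (y) x 178 mm high. Two bays open in its front face (x = -70) at y = +27 and -27: each 34 mm wide, floor 10 mm and ceiling 84 mm above the bench, back wall at x = +62. A bare landing plate 10 mm thick, 150 wide, continues the bay floors out to x = -195.
- deck_edge (a point): Middle of the lower front edge of the blue deck, 154 mm wide, which overhangs the landing plate: underside 170 mm, top 178 mm above the bench, edge at tester x = -170. A vertical gripper holding the pick in a bay would hit it: lean the gripper back, away from the housing, by 25 to 45 degrees.
- mouth_left (a point): Middle of the floor edge of the bay mouth at y = +27 mm; axes as the tester's.
- mouth_right (a point): Middle of the floor edge of the bay mouth at y = -27 mm; axes as the tester's.
- isolator_lever (a joint): Over-centre toggle lever (isolator) on top of the tester, rad: 0 = on, leaning to the tester's back (+x); 0.70 = off, leaning as far towards the bay mouths (-x). It snaps over at 0.35 (upright) and stays; about 1 N at the knob moves it.
- lever_tip (a point): Centre of the red ball knob, 18 mm across, on the isolator lever; on the tester's centre line (y = 0), 231 mm above the bench at either end of travel, and moves with the lever. Pivot 48 mm from it, 186 mm above the bench; the black switch base below is 190 mm high. From on to off the knob travels 33 mm along the tester's -x.
- red_cartridge: Red plug-in cartridge (loose, about 0.15 kg), upright in one of the two bays; which one varies. Body 70 x 28 x 30 mm (x, y, z); origin: centre of its underside, -x towards the mouth, rear end at x = +35. Ahead of its front face (x = -35) a steel bail: a 5 mm round crossbar along y on two ears, 20 mm clear between them.
- red_cartridge_bail (a point): Middle of the red cartridge's bail crossbar: 53 mm ahead (-x) of the origin, 26 mm above its underside; a 15 mm open gap lies between bar and front face, open above and below. At the start 12 to 40 mm inside the mouth.
- blue_cartridge: Blue cartridge, otherwise as the red one, in the other bay; it stays.
- pick_rest: Fixed dark steel rest, base 130 x 50 x 6 mm, with two V-forks (at x = -45 and +47 mm, V opening 28 mm, arms to 71 mm high). Origin: centre of its footprint; x as the pick lying in it, towards the hook.
- hook_pick: Hooked pick (loose, 0.09 kg) lying level in both forks, centre line 62 mm above the bench. Origin: centre of its orange handle, 55 x 16 x 22 mm (x, y, z); x along the shank to the hook, z up. Grip across the 16 mm. A 6 mm round shank runs from the handle to x = +130 and bends straight down there (-z); a 6 mm tail runs back to x = -61.
- hook_tip (a point): Lowest point of the hook: 130 mm ahead (x) of the pick's origin and 20 mm below its centre line; the hook is 6 mm round.
- alcohol_bottle: White bottle with pink-red cap, 52 mm round, 108 mm tall, standing near the landing plate; origin under its centre. Bystander.
- solder_reel: Grey reel of solder, 52 mm round, 42 mm tall; origin under its centre. Bystander beside the pick rest.
- capacitor_0: Dark blue capacitor standing on end, 22 mm round, 40 mm tall; origin under its centre. Bystander beside the pick rest.

How it is judged:
On the way, in this order (a step that is already met when the one before it is completed fails the run):
1. the isolator is off while the red cartridge is still in its bay, untouched (value of joint isolator_lever above 0.6 rad and distance of red_cartridge from where it was at the start of the episode below 0.008 m), for 0.2 s.
2. the pick's hook has hold of the red cartridge in its bay and it has begun to move (contact force between hook_pick and red_cartridge above 0.05 N and distance of red_cartridge from where it was at the start of the episode above 0.012 m and x of red_cartridge in the frame of tester above -0.095 m).
3. the red cartridge is fully out of its bay (x of red_cartridge in the frame of tester below -0.108 m), for 0.2 s.
At the end, for the whole second after the job is handed in: Isolator off (past 0.6 rad). Red cartridge upright and still on the landing plate, rear end 3 mm or more outside the mouth. Pick still in both forks, hook down, within 18 mm along, 8 mm across and 0.12 rad of the rest, 56 to 68 mm high. Blue one in its bay; bystanders unmoved (value of joint isolator_lever above 0.6 rad and distance of blue_cartridge from where it was at the start of the episode below 0.01 m and x of red_cartridge in the frame of tester between -0.19 and -0.108 m and y of red_cartridge in the frame of tester between -0.075 and 0.075 m and z of red_cartridge in the frame of tester between 0.005 and 0.016 m and angle between red_cartridge's own z axis and vertical below 0.15 rad and x of hook_pick in the frame of pick_rest between -0.018 and 0.018 m and y of hook_pick in the frame of pick_rest between -0.008 and 0.008 m and z of hook_pick in the frame of pick_rest between 0.056 and 0.068 m and angle between the x axis of hook_pick and the x axis of pick_rest, either way round below 0.12 rad and angle between hook_pick's own z axis and vertical below 0.5 rad and linear speed of each of red_cartridge, hook_pick below 0.02 m/s); the robot touches nothing.
It fails at once if the robot itself touches the red cartridge (contact force between any of the fingers, the arm and red_cartridge above 0.3 N).
It fails at once if the red cartridge is pulled while the isolator is on (distance of red_cartridge from where it was at the start of the episode above 0.012 m and value of joint isolator_lever below 0.35 rad).
It fails at once if the blue cartridge is shifted by more than 10 mm (distance of blue_cartridge from where it was at the start of the episode above 0.01 m).
It fails at once if the bottle, the reel or the capacitor is shifted by more than 20 mm or knocked over (distance of any of alcohol_bottle, solder_reel, capacitor_0 from where it was at the start of the episode above 0.02 m or angle between any of alcohol_bottle, solder_reel, capacitor_0's own z axis and vertical above 0.5 rad).
It also fails if it takes over 64 s, if anything falls off the work surface, if the arm or the gripper's body presses on something with over 40 N, if the wrist force passes 120 N, or if a joint passes its speed limit or range.

## Working session

There is one attempt and no reset: what is moved stays moved. The work goes in short steps, Python scripts to look and compute and a shell command to move; the robot and the scene stay as the last step left them, time stands still between calls to the robot, and variables do not carry over. Pictures are saved under pics/ and viewed, at most 13 in all, crops included, and the job is handed in when it is done.

```bash
mkdir -p pics; cat > h.py <<'E'
import numpy as np, cv2
from scipy.spatial.transform import Rotation as R
from station import manip, cams, job
def snap(n):
    o=manip.get_obs(); s=cams.snapshot(n)
    if n=="wrist":
        T=np.eye(4);T[:3,:3]=R.from_quat(o["tcp_rot"]).as_matrix();T[:3,3]=o["ee_pos"]
        M=T@np.array(s["mount"]); s["P"],s["R"]=M[:3,3],M[:3,:3]
    else:
        s["P"]=np.array(s["xyz"]);r=np.array(s["rotation"]);s["R"]=r if r.shape==(3,3) else R.from_quat(r).as_matrix()
    return s
def ray(s,u,v):
    K=np.array([[s["fx"],0,s["cx"]],[0,s["fy"],s["cy"]],[0,0,1.]])
    p=cv2.undistortPoints(np.array([[[u,v]]],float),K,np.array([s["k1"],0,0,0.]))[0,0]
    return s["R"]@np.array([p[0],p[1],1.])
def onz(s,u,v,z):
    d=ray(s,u,v); return s["P"]+d*(z-s["P"][2])/d[2]
def proj(s,X):
    c=s["R"].T@(np.array(X)-s["P"]);x,y=c[0]/c[2],c[1]/c[2];f=1+s["k1"]*(x*x+y*y)
    return s["fx"]*x*f+s["cx"],s["fy"]*y*f+s["cy"]
def tri(obs):
    A=np.zeros((3,3));b=np.zeros(3)
    for s,u,v in obs:
        d=ray(s,u,v);d/=np.linalg.norm(d);m=np.eye(3)-np.outer(d,d);A+=m;b+=m@s["P"]
    X=np.linalg.solve(A,b);return X,[np.round(np.subtract(proj(s,X),(u,v)),1) for s,u,v in obs]
def save(s,n): cv2.imwrite("pics/"+n+".png",cv2.cvtColor(s["img"],cv2.COLOR_RGB2BGR))
def blobs(s,lo,hi,mn=30):
    h=cv2.cvtColor(s["img"],cv2.COLOR_RGB2HSV);m=cv2.inRange(h,np.array(lo),np.array(hi))
    n,l,st,c=cv2.connectedComponentsWithStats(m)
    return [(tuple(np.round(c[i],1)),tuple(st[i])) for i in range(1,n) if st[i][4]>=mn]
E
python3 - <<'E'
from h import *
import pickle
for n in("scene","top","wrist"):
    s=snap(n);save(s,n+"0");print(n,s["P"].round(3),s["R"].round(2).tolist(),s["fx"],s["k1"])
    pickle.dump(s,open(n+"0.pkl","wb"))
print(manip.get_obs())
E
```

```text
scene [0.753 1.007 0.528] [[-0.97, 0.09, -0.22], [0.24, 0.37, -0.9], [-0.0, -0.93, -0.38]] 436.923120120494 0.027605004906244283
top [-0.2    0.198  1.064] [[-0.06, -0.79, 0.61], [-1.0, 0.05, -0.04], [0.0, -0.62, -0.79]] 453.97482144432854 -0.07708938108525874
wrist [ 0.294 -0.612  0.385] [[0.34, -0.91, -0.24], [-0.94, -0.33, -0.09], [-0.0, 0.26, -0.97]] 314.6714116155161 -0.07082963670848116
{'clock': 0.15, 'joint_positions': array([-1.26482694e+00,  1.16383652e-01,  1.44209380e+00,  8.14281282e-06,
        1.58401108e+00, -3.77879931e-02]), 'qvel': array([ 0.00066769, -0.00215382, -0.00227021,  0.00011345, -0.00042233,
        0.00084529]), 'effort': array([ 6.46915614e-04, -7.21764350e+01, -6.22947407e+01,  7.79399788e-02,
        2.25644693e-02, -3.82276107e-05]), 'ee_pos': array([ 0.22744887, -0.63536322,  0.21808066]), 'tcp_rot': array([ 9.85265079e-01,  1.71033692e-01, -5.58500549e-05, -4.44461998e-04]), 'ft_force': array([ 0.21465207, -0.87675076, -0.6465396 ]), 'torque': array([ 2.83766041e-02, -6.02408964e-05, -4.86735869e-02]), 'grip_force': 0.0, 'finger_gap': 0.09299246187405455}
```

View pics/scene0.png

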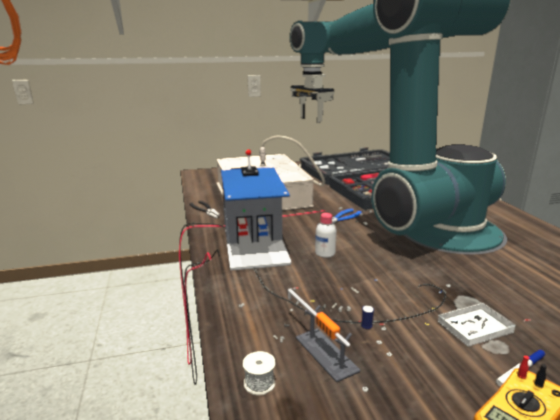

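View pics/top0.png

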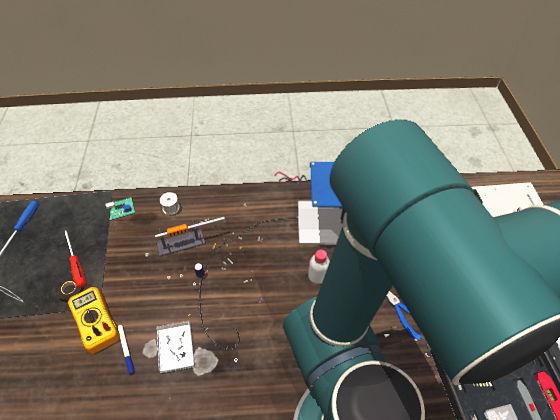

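The scene view shows the tester at about (255,215), its mouths towards the camera (world +y). The red cartridge is in the left bay at (243,228), which is tester +y, and the lever knob is at (249,153). The pick is at (320,320) with its hook end towards the upper left, and the bottle is at (326,235). In the top view the arm partly hides the tester, and the pick is at (180,231). I'll crop in for exact pixels.

```bash
python3 - <<'E'
from h import *
import pickle
s=pickle.load(open("scene0.pkl","rb"));t=pickle.load(open("top0.pkl","rb"))
a=cv2.resize(s["img"][140:275,200:350],(600,540),interpolation=cv2.INTER_CUBIC)
b=cv2.resize(s["img"][280:385,240:390],(600,420),interpolation=cv2.INTER_CUBIC)
cv2.imwrite("pics/ca.png",a[...,::-1]);cv2.imwrite("pics/cb.png",b[...,::-1])
for n,x in(("scene",s),("top",t)):
    print(n,"deck",blobs(x,(100,150,80),(125,255,255)));print("orange",blobs(x,(5,190,120),(16,255,255)));print("red",blobs(x,(0,150,80),(4,255,255),10),blobs(x,(170,120,80),(180,255,255),10))
E
```

```text
scene deck [((np.float64(252.0), np.float64(184.5)), (np.int32(222), np.int32(169), np.int32(66), np.int32(31), np.int32(1537))), ((np.float64(347.1), np.float64(214.7)), (np.int32(336), np.int32(210), np.int32(25), np.int32(10), np.int32(96))), ((np.float64(536.7), np.float64(355.6)), (np.int32(530), np.int32(350), np.int32(14), np.int32(13), np.int32(107)))]
orange [((np.float64(11.8), np.float64(32.6)), (np.int32(0), np.int32(0), np.int32(20), np.int32(59), np.int32(440))), ((np.float64(327.5), np.float64(325.2)), (np.int32(317), np.int32(312), np.int32(23), np.int32(27), np.int32(186)))]
red [((np.float64(248.0), np.float64(152.0)), (np.int32(246), np.int32(150), np.int32(5), np.int32(5), np.int32(21))), ((np.float64(348.2), np.float64(180.5)), (np.int32(343), np.int32(179), np.int32(11), np.int32(4), np.int32(36))), ((np.float64(242.4), np.float64(225.7)), (np.int32(238), np.int32(223), np.int32(9), np.int32(6), np.int32(27))), ((np.float64(242.3), np.float64(233.1)), (np.int32(238), np.int32(232), np.int32(9), np.int32(3), np.int32(25))), ((np.float64(523.5), np.float64(366.7))
[... 1595 characters left out ...]
)]
red [((np.float64(77.0), np.float64(272.0)), (np.int32(69), np.int32(255), np.int32(17), np.int32(33), np.int32(306))), ((np.float64(105.6), np.float64(326.1)), (np.int32(102), np.int32(322), np.int32(8), np.int32(8), np.int32(27))), ((np.float64(532.0), np.float64(406.8)), (np.int32(530), np.int32(404), np.int32(5), np.int32(7), np.int32(23)))] [((np.float64(280.0), np.float64(173.1)), (np.int32(275), np.int32(172), np.int32(11), np.int32(4), np.int32(11))), ((np.float64(320.3), np.float64(255.6)), (np.int32(315), np.int32(249), np.int32(12), np.int32(14), np.int32(130))), ((np.float64(549.5), np.float64(391.1)), (np.int32(534), np.int32(371), np.int32(26), np.int32(49), np.int32(504)))]
```

View pics/ca.png

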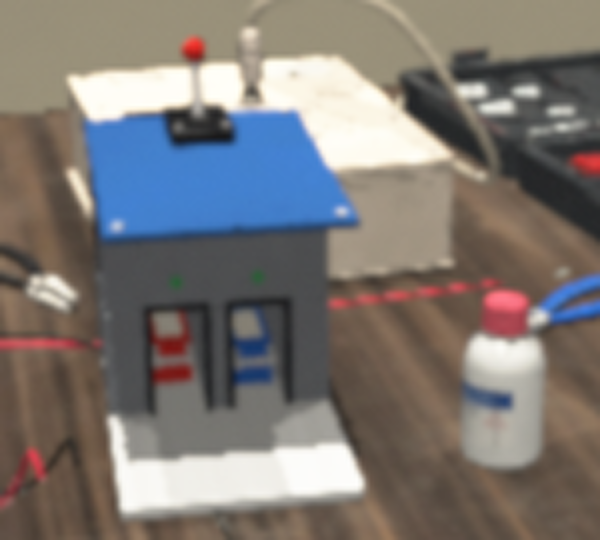

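View pics/cb.png

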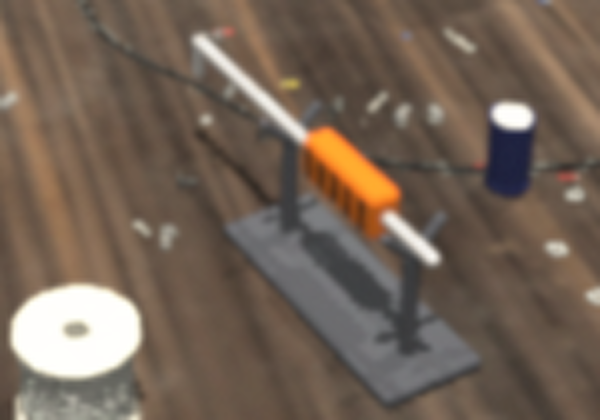

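The crops show: deck front corners at scene (225.8,198.5) and (289,195), plate front corners at (230.5,265.5) and (290.5,262), and the knob at (248.3,151.8). For the pick, the hook bend is at (289.8,289.3), the handle at (327.8,325) and the tail end at (348.5,344.8).

```bash
python3 - <<'E'
from h import *
import pickle
np.set_printoptions(precision=4,suppress=True)
s=pickle.load(open("scene0.pkl","rb"));t=pickle.load(open("top0.pkl","rb"))
for n,u,v,z in(("deckL",225.5,198.5,.178),("deckR",289,195,.178),("plL",230.5,265.5,.01),("plR",290.5,262,.01),("knob",248.3,151.8,.231),("bend",289.8,289.3,.062),("tip",289.5,298.5,.042),("hand",327.7,325,.062),("tail",348.5,344.8,.062)): print(n,onz(s,u,v,z))
c=np.zeros_like(t["img"][150:260,145:365]);c=cv2.resize(t["img"][150:300,145:365],(792,540),interpolation=cv2.INTER_CUBIC);cv2.imwrite("pics/ct.png",c[...,::-1])
w=pickle.load(open("wrist0.pkl","rb"));print(proj(w,onz(s,327.7,325,.062)))
E
```

```text
deckL [0.651  0.0541 0.178 ]
deckR [0.5027 0.068  0.178 ]
plL [0.6496 0.0694 0.01  ]
plR [0.5039 0.0885 0.01  ]
knob [ 0.5591 -0.1556  0.231 ]
bend [0.5593 0.2884 0.062 ]
tip [0.5604 0.2902 0.042 ]
hand [0.5253 0.4151 0.062 ]
tail [0.5101 0.4725 0.062 ]
(np.float64(3573.733783471932), np.float64(2538.5056556296145))
```

View pics/ct.png

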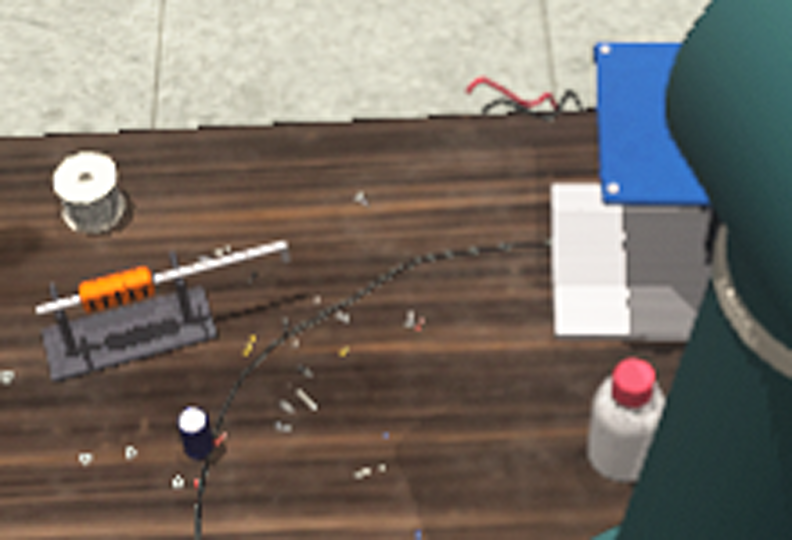

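The top crop shows deck corners at (310.5,161.6) and (312.4,205.8), plate corners at (297.4,200.5) and (298.8,242.7), and the pick from tail (154.9,236) through handle (176.9,229.9) to bend (224.1,217.1).

```bash
python3 - <<'E'
from h import *
import pickle
np.set_printoptions(precision=4,suppress=True)
s=pickle.load(open("scene0.pkl","rb"));t=pickle.load(open("top0.pkl","rb"))
for n,a,b in(("deckL",(225.5,198.5),(310.5,161.6)),("deckR",(289,195),(312.4,205.8)),("plL",(230.5,265.5),(297.4,200.5)),("plR",(290.5,262),(298.8,242.7)),("bend",(289.8,289.3),(224.1,217.1)),("hand",(327.7,324.5),(176.9,229.9)),("tail",(348.5,344.8),(154.9,236)),("bottlecap",(325.8,217.6),(320.3,255.6)),("reel",(259,362),(168.2,199)),("cap",(368,309),(198.2,266))):
    X,e=tri([(s,*a),(t,*b)]);print(n,X,e)
E
```

```text
deckL [0.6503 0.0454 0.1751] [array([-0.1, -0.1]), array([-0. ,  0.1])]
deckR [0.4996 0.0571 0.1737] [array([0.1, 0.1]), array([ 0. , -0.1])]
plL [0.6497 0.074  0.0121] [array([0.2, 0.2]), array([ 0.1, -0.2])]
plR [0.5021 0.0835 0.0067] [array([0.2, 0.1]), array([ 0.1, -0.2])]
bend [0.5602 0.2884 0.0628] [array([-0.4, -0.3]), array([-0.2,  0.3])]
hand [0.5253 0.4155 0.0632] [array([0.1, 0.1]), array([ 0. , -0.1])]
tail [0.5098 0.4735 0.0622] [array([0.4, 0.3]), array([ 0.2, -0.2])]
bottlecap [0.3991 0.0433 0.0988] [array([0.2, 0.1]), array([ 0.1, -0.2])]
reel [0.6542 0.4534 0.0414] [array([0.2, 0.2]), array([ 0.1, -0.1])]
cap [0.4225 0.3571 0.039 ] [array([-0.2, -0.1]), array([-0.1,  0.1])]
```

All heights agree (pick 0.063, deck 0.174, plate ~0.01). Tester origin is about (0.563,-0.117), with its +x along world -y at a yaw of about -94°. Next I'll go behind the knob, which sits at about (0.559,-0.156).

```bash
python3 -m jog '{"delta_pos":[[0,0,4.5],[0,0,4.5],[3,3.9,1],[3,3.9,0],[3,3.9,0],[3,3.9,0],[3,3.9,0],[3,3.9,0]],"rotation":[[0,0,0],[0,0,0.145],[0,0,0.145],[0,0,0.145],[0,0,0.145],[0,0,0.145],[0,0,0.145],[0,0,0.145]],"hand":[1,1,1,1,1,1,1,1]}' 20
python3 -m jog '{"delta_pos":[[3,3.9,0],[3,3.9,0],[3,3.9,0],[3,3.9,0],[0,0,0],[0,0,0]],"rotation":[[0,0,0.145],[0,0,0],[0,0,0],[0,0,0],[0,0,0],[0,0,0]],"hand":[1,1,1,1,1,1]}'
python3 - <<'E'
from h import *
np.set_printoptions(precision=4,suppress=True)
s=snap("wrist");save(s,"w1");o=manip.get_obs();print(o["ee_pos"],o["tcp_rot"],o["joint_positions"],o["finger_gap"])
t=snap("top");sc=snap("scene")
for x in(s,t,sc): print(blobs(x,(0,150,80),(5,255,255),15))
E
```

```text
clock: 0.95
ee_pos: [0.4081, -0.3999, 0.3185]
tcp_rot: [0.776, 0.631, -0.0, 0.0]
ft_force: [1.5, -0.5, 0.2]
finger_gap: 0.0338
grip_force: 0.0
clock: 1.55
ee_pos: [0.5277, -0.2449, 0.3183]
tcp_rot: [0.73, 0.684, -0.0, -0.0]
ft_force: [-1.1, -0.5, 0.1]
finger_gap: 0.0007
grip_force: 0.0
[ 0.5272 -0.2458  0.3184] [ 0.7302  0.6832 -0.0002 -0.0001] [-0.48   -0.0955  1.4949 -0.0003  1.7426 -0.4136] 0.00036513475373711263
[((np.float64(315.6), np.float64(97.4)), (np.int32(304), np.int32(85), np.int32(24), np.int32(25), np.int32(451))), ((np.float64(19.7), np.float64(225.2)), (np.int32(7), np.int32(210), np.int32(28), np.int32(31), np.int32(484))), ((np.float64(63.4), np.float64(265.2)), (np.int32(59), np.int32(257), np.int32(12), np.int32(14), np.int32(50))), ((np.float64(50.6), np.float64(268.4)), (np.int32(45), np.int32(262), np.int32(13), np.int32(11), np.int32(73))), ((np.float64(35.9), np.float64(267.4)), (np.int32(33), np.int32(265), np.int32(8), np.int32(6), np.int32(24))), ((np.float64(62.2), np.float64(290.0)), (np.int32(53), np.int32(286), np.int32(20), np.int32(8), np.int32(119)
[... 568 characters left out ...]
t32(22)))]
[((np.float64(248.0), np.float64(152.0)), (np.int32(246), np.int32(150), np.int32(5), np.int32(5), np.int32(21))), ((np.float64(348.1), np.float64(180.5)), (np.int32(343), np.int32(179), np.int32(11), np.int32(4), np.int32(37))), ((np.float64(374.7), np.float64(191.4)), (np.int32(370), np.int32(189), np.int32(10), np.int32(6), np.int32(38))), ((np.float64(242.3), np.float64(225.7)), (np.int32(238), np.int32(223), np.int32(9), np.int32(6), np.int32(26))), ((np.float64(242.7), np.float64(233.0)), (np.int32(239), np.int32(232), np.int32(8), np.int32(3), np.int32(23))), ((np.float64(523.5), np.float64(366.8)), (np.int32(519), np.int32(355), np.int32(10), np.int32(23), np.int32(135)))]
```

View pics/w1.png

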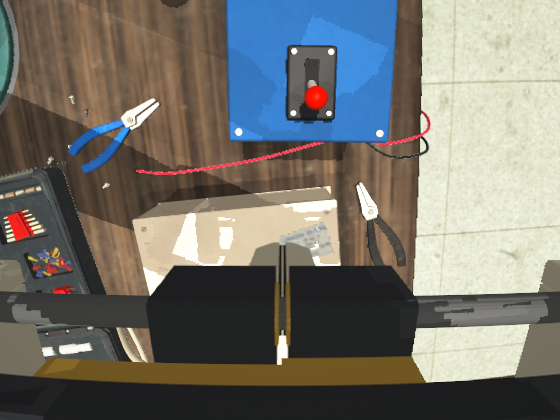

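The wrist view shows the knob at (316,97), the deck's rear corners at about (229,141) and (390,140), and the white box beneath the fingers with its front edge near row 200.

```bash
python3 - <<'E'
from h import *
np.set_printoptions(precision=4,suppress=True)
s=snap("wrist");t=snap("top");c=snap("scene")
print(tri([(s,315.6,97.4),(t,393.6,168.6),(c,248,152)]))
print(onz(s,315.6,97.4,.231),onz(s,229.5,140.5,.178),onz(s,391,140,.178))
print(onz(s,135,218,.08),onz(s,336,190,.08))
E
```

```text
(array([ 0.5599, -0.1534,  0.2311]), [array([ 1.6, -1.7]), array([0.5, 0.3]), array([ 0.1, -0. ])])
[ 0.5586 -0.1545  0.231 ] [ 0.4803 -0.1837  0.178 ] [ 0.6353 -0.1934  0.178 ]
[ 0.3235 -0.2787  0.08  ] [ 0.5964 -0.2589  0.08  ]
```

```bash
python3 -m jog '{"delta_pos":[[2.2,3,-2],[1,2,-2],[0,0,-3],[0,0,-3.3],[0,0,0],[0,1,0],[0,1,0],[0,0.5,0]],"rotation":[[0,0,0],[0,0,0],[0,0,0],[0,0,0],[0,0,0],[0,0,0],[0,0,0],[0,0,0]],"hand":[1,1,1,1,1,1,1,1]}'
python3 -m jog '{"delta_pos":[[0,1,0],[0,1,0],[0,0.8,0],[0,0,0],[0,0,0]],"rotation":[[0,0,0],[0,0,0],[0,0,0],[0,0,0],[0,0,0]],"hand":[1,1,1,1,1]}'
python3 - <<'E'
from h import *
c=snap("scene");t=snap("top");print(blobs(c,(0,150,80),(5,255,255),10)[:1],blobs(t,(0,150,80),(5,255,255),10))
for x in(-.1534,-.1204): print(proj(c,(.56,x,.231)),proj(t,(.56,x,.231)))
print(manip.get_obs()["joint_positions"].round(3))
E
```

```text
clock: 2.65
ee_pos: [0.5598, -0.1699, 0.2177]
tcp_rot: [0.73, 0.683, 0.001, 0.001]
ft_force: [-0.2, -4.3, 2.7]
finger_gap: 0.0001
grip_force: 1.5
clock: 3.15
ee_pos: [0.5594, -0.1424, 0.2156]
tcp_rot: [0.73, 0.683, -0.0, -0.0]
ft_force: [-0.1, 0.2, 0.1]
finger_gap: 0.0006
grip_force: 0.0
[((np.float64(249.0), np.float64(154.9)), (np.int32(247), np.int32(152), np.int32(5), np.int32(6), np.int32(22)))] [((np.float64(77.0), np.float64(271.9)), (np.int32(69), np.int32(255), np.int32(17), np.int32(33), np.int32(306))), ((np.float64(105.6), np.float64(326.3)), (np.int32(102), np.int32(322), np.int32(8), np.int32(9), np.int32(30))), ((np.float64(531.7), np.float64(350.4)), (np.int32(529), np.int32(342), np.int32(7), np.int32(15), np.int32(61))), ((np.float64(531.8), np.float64(406.7)), (np.int32(529), np.int32(404), np.int32(6), np.int32(7), np.int32(24)))]
(np.float64(248.1057327168842), np.float64(152.00972183338993)) (np.float64(394.1078152357395), np.float64(168.9202687548457))
(np.float64(250.23869528574508), np.float64(154.98076619366768)) (np.float64(381.29320549283904), np.float64(169.4475007818465))
[-0.294 -0.096  1.66  -0.     1.578 -0.227]
```

The lever has snapped over: the knob's scene row is 154.9, and 155.0 was expected for off. Next I'll travel to above the pick, turn to its yaw (+19°), lean back 35° and open.

```bash
python3 -m jog '{"delta_pos":[[0,-0.5,4.8],[0,0,4.9],[-0.3,4.9,0],[-0.3,4.9,0],[-0.3,4.9,0],[-0.3,4.9,0],[-0.3,4.9,0],[-0.3,4.9,0]],"rotation":[[0,0,0],[0,0,0],[0,0,0.111],[0,0,0.111],[0,0,0.11],[0,0,0],[0,0,0],[0,0,0]],"hand":[1,1,1,1,0,-1,-1,-1]}'
python3 -m jog '{"delta_pos":[[-0.3,4.9,0],[-0.3,4.9,0],[-0.3,4.9,0],[-0.3,4.9,0],[0,4.9,-2],[0,1.2,-3],[0,0,-2],[0,0,0]],"rotation":[[-0.118,-0.032,0],[-0.118,-0.032,0],[-0.118,-0.032,0],[-0.118,-0.032,0],[-0.118,-0.032,0],[0,0,0],[0,0,0],[0,0,0]],"hand":[-1,-1,-1,-1,-1,-1,-1,-1]}'
python3 - <<'E'
from h import *
np.set_printoptions(precision=4,suppress=True)
s=snap("wrist");save(s,"w2");o=manip.get_obs();print(o["ee_pos"],R.from_quat(o["tcp_rot"]).as_matrix(),o["joint_positions"])
print(blobs(s,(5,190,120),(16,255,255)),blobs(snap("top"),(5,190,120),(16,255,255)))
print([proj(s,p) for p in((.5258,.4146,.0625),(.56,.2884,.063),(.51,.4735,.0622))])
E
```

```text
clock: 4.05
ee_pos: [0.541, 0.1479, 0.3127]
tcp_rot: [0.608, 0.794, 0.0, 0.0]
ft_force: [1.2, 0.1, 1.0]
finger_gap: 0.0279
grip_force: 0.0
clock: 4.85
ee_pos: [0.53, 0.3913, 0.2404]
tcp_rot: [0.581, 0.76, -0.18, 0.23]
ft_force: [-0.5, -0.3, -0.3]
finger_gap: 0.0903
grip_force: 0.0
[0.5304 0.3909 0.2433] [[-0.2171  0.9658  0.1421]
 [ 0.8011  0.2594 -0.5394]
 [-0.5578 -0.0033 -0.83  ]] [ 0.8146  0.2597  1.3212 -0.5169  1.8614  0.4764]
[((np.float64(286.0), np.float64(67.0)), (np.int32(277), np.int32(39), np.int32(19), np.int32(66), np.int32(791)))] [((np.float64(103.8), np.float64(333.8)), (np.int32(84), np.int32(287), np.int32(35), np.int32(67), np.int32(286)))]
[(np.float64(286.07753478354977), np.float64(73.40039303118814)), (np.float64(285.18315771228146), np.float64(180.33117248346622)), (np.float64(286.8851975757229), np.float64(-2.9275364192882307))]
```

View pics/w2.png

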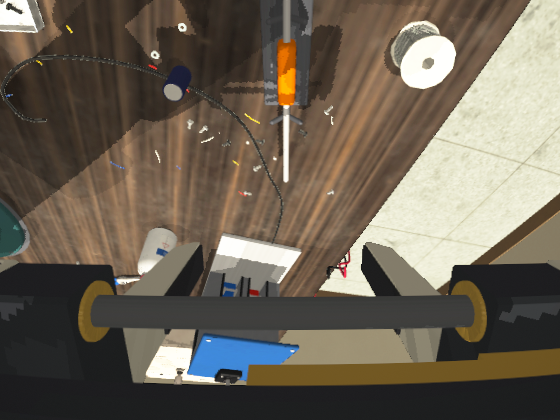

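The wrist view shows the handle at (286,71), where the estimate predicted (286,73), with the shank straight down column 286. The estimate holds, so I'll descend and grip.

```bash
python3 -m jog '{"delta_pos":[[-0.2,1.3,-4.5],[0,0,-4.5],[0,0,-4],[0,0,-3.5],[0,0,-2],[0,0,-1.1],[0,0,0],[0,0,0]],"rotation":[[0,0,0],[0,0,0],[0,0,0],[0,0,0],[0,0,0],[0,0,0],[0,0,0],[0,0,0]],"hand":[-1,-1,-1,-1,-1,-1,-1,-1]}' 40
python3 -m jog '{"delta_pos":[[0,0,0],[0,0,0],[0,0,0],[0,0,0],[0,0,0],[0,0,0],[0,0,0]],"rotation":[[0,0,0],[0,0,0],[0,0,0],[0,0,0],[0,0,0],[0,0,0],[0,0,0]],"hand":[0.3,0.5,1,1,1,1,1]}'
```

```text
clock: 5.75
ee_pos: [0.5289, 0.4057, 0.0496]
tcp_rot: [0.582, 0.76, -0.177, 0.231]
ft_force: [-0.4, -0.1, 0.5]
finger_gap: 0.0932
grip_force: 0.0
clock: 6.45
ee_pos: [0.5281, 0.4053, 0.0474]
tcp_rot: [0.581, 0.76, -0.178, 0.231]
ft_force: [1.0, -0.2, -0.0]
finger_gap: 0.0417
grip_force: 0.0
```

```bash
python3 -m jog '{"delta_pos":[[0,0,0],[0,0,0],[0,0,0],[0,0,0],[0,0,0],[0,0,0]],"rotation":[[0,0,0],[0,0,0],[0,0,0],[0,0,0],[0,0,0],[0,0,0]],"hand":[1,1,1,1,1,1]}'
python3 -c "
from h import *
s=snap('wrist');save(s,'w3');o=manip.get_obs();print(o['ee_pos'],o['tcp_rot'])"
```

```text
clock: 7.05
ee_pos: [0.5283, 0.4054, 0.0475]
tcp_rot: [0.581, 0.76, -0.178, 0.231]
ft_force: [2.5, 1.0, 0.7]
finger_gap: 0.0157
grip_force: 40.0
[0.52831971 0.40535772 0.04755197] [ 0.58138264  0.75970673 -0.17780219  0.23070825]
```

Gripped with a 15.7 mm gap at 40 N, so the handle is held. I'll lift clear, and work out the bail's depth from the scene view meanwhile.

```bash
python3 -m jog '{"delta_pos":[[0,0,2],[0,0,3],[0,0,4],[0,0,3],[0,0,0]],"rotation":[[0,0,0],[0,0,0],[0,0,0],[0,0,0],[0,0,0]],"hand":[1,1,1,1,1]}'
python3 - <<'E'
from h import *
import pickle
np.set_printoptions(precision=4,suppress=True)
O=np.array([.5627,-.118]);a=np.radians(-93.8);ex=np.array([np.cos(a),np.sin(a)]);ey=np.array([-ex[1],ex[0]])
s=pickle.load(open("scene0.pkl","rb"))
def T(X): return (X[:2]-O)@ex,(X[:2]-O)@ey
# red column profile
for u in(240,242,243,245): print(u,[tuple(s["img"][v,u]) and "%d:%d,%d,%d"%(v,*s["img"][v,u]) for v in range(214,244)])
for n,u,v,z in(("top front edge",242,224.2,.04),("bar",243,229.6,.036),("bottom edge",242,235,.01),("mouthfloorL",237,243,.01),("mouthfloorR",252,242,.01)): print(n,T(onz(s,u,v,z)))
E
```

```text
clock: 7.6
ee_pos: [0.5289, 0.4062, 0.1739]
tcp_rot: [0.583, 0.76, -0.175, 0.231]
ft_force: [0.7, 0.4, -0.7]
finger_gap: 0.0157
grip_force: 40.0
240 ['214:78,79,80', '215:74,74,76', '216:55,57,56', '217:61,59,54', '218:103,99,90', '219:126,120,110', '220:131,125,114', '221:130,123,112', '222:129,118,108', '223:125,102,93', '224:117,69,63', '225:113,38,34', '226:116,34,31', '227:119,42,40', '228:117,60,57', '229:117,91,88', '230:116,102,97', '231:117,81,77', '232:119,47,45', '233:119,28,25', '234:117,34,31', '235:117,64,62', '236:115,95,92', '237:114,110,106', '238:114,113,109', '239:115,113,109', '240:115,114,110', '241:114,113,108', '242:114,112,108', '243:115,113,109']
242 ['214:76,78,79', '215:72,73,75', '216:55,56,57', '217:64,62,59', '218:106,101,93', '219:127,122,112', '220:132,126,115', '221:132,127,116', '222:131,122,111', '223:126,100,90', '224:117,63,56', '225:112,30,26', '226:117,22,19', '227:121,26,24', '228:121,51,48', '229:118,87,83', '230:118,93,90', '231:118,67,64', '232:120,36,33', '233:121,26,23', '234:120,37,33', '235:117,68,64', '236:117,99,95', '237:118,113,109',
[... 875 characters left out ...]
118,40,37', '228:118,62,60', '229:118,90,87', '230:118,87,83', '231:119,57,54', '232:120,31,28', '233:120,25,22', '234:120,43,40', '235:118,79,76', '236:117,106,101', '237:118,115,111', '238:118,117,113', '239:118,118,113', '240:118,118,113', '241:119,118,113', '242:118,117,112', '243:119,118,113']
top front edge (np.float64(-0.016907522429933236), np.float64(0.028676180025350363))
bar (np.float64(-0.044987036145620406), np.float64(0.02873507345323556))
bottom edge (np.float64(-0.023492040454788577), np.float64(0.030435608172150953))
mouthfloorL (np.float64(-0.07169435434579927), np.float64(0.04842613490194381))
mouthfloorR (np.float64(-0.07306464395604167), np.float64(0.008044767692832605))
```

```bash
cat >> h.py <<'E'
np.set_printoptions(precision=4,suppress=True)
O=np.array([.5627,-.118]);_a=np.radians(-93.8);ex=np.array([np.cos(_a),np.sin(_a)]);ey=np.array([-ex[1],ex[0]])
def W(x,y,z): return np.append(O+x*ex+y*ey,z)
def T(X): X=np.array(X);return np.array([(X[:2]-O)@ex,(X[:2]-O)@ey,X[2]])
Rg=R.from_quat([0.58138264,0.75970673,-0.17780219,0.23070825]);Pg=np.array([.5283,.4054,.0475])
hk=Rg.inv().apply(np.array([.5602,.2884,.0627])-Pg) # bend in tool frame
ht=Rg.inv().apply(np.array([.5602,.2884,.0427])-Pg)
def hook(o=None):
    o=o or manip.get_obs();r=R.from_quat(o["tcp_rot"]);return r.apply(hk)+o["ee_pos"],r.apply(ht)+o["ee_pos"]
E
python3 - <<'E'
from h import *
Rt=R.from_rotvec([0,0,-.332])*Rg
for X in((-.09,.028,.07),(-.032,.028,.07)):print("TCP",W(*X)-Rt.apply(hk),manip.get_obs()["ee_pos"])
r=R.from_quat(manip.get_obs()["tcp_rot"]);print((Rt*r.inv()).as_rotvec(),hk,hook(), manip.get_obs()["joint_positions"])
E
```

```text
TCP [0.6046 0.091  0.0548] [0.5289 0.4062 0.1739]
TCP [0.6007 0.0331 0.0548] [0.5289 0.4062 0.1739]
[-0.0042  0.0054 -0.3317] [-0.1092  0.0003  0.055 ] (array([0.5607, 0.2891, 0.1887]), array([0.5608, 0.2892, 0.1687])) [ 0.8304  0.3062  1.3768 -0.4995  1.772   0.5451]
```

```bash
python3 -m jog '{"delta_pos":[[1.3,-3.6,0],[1.3,-3.6,-1],[1.3,-3.6,-2],[1.3,-3.6,-2],[1.3,-3.6,-2],[1.1,-3.5,-2.5],[0,0,0],[0,0,0]],"rotation":[[0,0,-0.111],[0,0,-0.111],[0,0,-0.11],[0,0,0],[0,0,0],[0,0,0],[0,0,0],[0,0,0]],"hand":[1,1,1,1,1,1,1,1]}'
python3 - <<'E'
from h import *
s=snap("wrist");save(s,"w4");c=snap("scene");save(c,"s4")
b,t=hook();print(b,t,T(b),proj(s,b),proj(s,t),proj(c,b),manip.get_obs()["joint_positions"])
for n,x in(("mouthL",(-.07,.044,.01)),("mouthR",(-.07,.010,.01)),("bar",(-.042,.028,.036)),("plate",(-.195,.075,.01))): print(n,proj(s,W(*x)))
E
```

```text
clock: 8.4
ee_pos: [0.6038, 0.1896, 0.0723]
tcp_rot: [0.699, 0.653, -0.214, 0.198]
ft_force: [-0.3, 0.6, -0.1]
finger_gap: 0.0158
grip_force: 40.0
[0.5963 0.0701 0.0885] [0.5963 0.0701 0.0685] [-0.1899  0.021   0.0885] (np.float64(283.2008620357089), np.float64(351.61459600109265)) (np.float64(283.24911471812817), np.float64(328.1526257400848)) (np.float64(251.23935053406615), np.float64(233.95507891389198)) [ 0.4919  0.3085  1.5448 -0.4913  1.6243  0.6175]
mouthL (np.float64(301.2681576776208), np.float64(318.22732441901513))
mouthR (np.float64(274.7436489027624), np.float64(318.1829775106002))
bar (np.float64(288.6765508515038), np.float64(345.8822211506758))
plate (np.float64(338.6289101220652), np.float64(267.1694122816942))
```

View pics/w4.png

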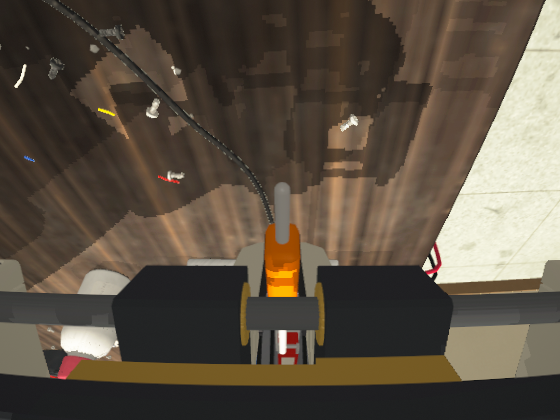

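The wrist view shows the pick level in the grip, with the shank at about (282,340) in the slit between the fingers and the red cartridge just right of it at about (289,350). The hook needs about +7 mm of world x, then I enter above the bail.

```bash
python3 -m jog '{"delta_pos":[[0.8,-1,-0.9],[-0.1,-2,-0.9],[-0.2,-3,0],[-0.2,-3,0],[0,0,0],[0,0,0]],"rotation":[[0,0,0],[0,0,0],[0,0,0],[0,0,0],[0,0,0],[0,0,0]],"hand":[1,1,1,1,1,1]}'
python3 - <<'E'
from h import *
o=manip.get_obs();Rt=R.from_rotvec([0,0,-.332])*Rg;b,t=hook(o);print(o["ee_pos"],T(b),(Rt*R.from_quat(o["tcp_rot"]).inv()).as_rotvec())
s=snap("wrist");c=snap("scene")
print([proj(s,q) for q in (b,t)],proj(s,W(-.042,.028,.036)))
a=cv2.resize(s["img"][310:370,250:320],(490,420),interpolation=cv2.INTER_CUBIC);d=cv2.resize(c["img"][190:275,215:300],(420,420),interpolation=cv2.INTER_CUBIC)
cv2.imwrite("pics/c5.png",np.hstack([a[:,:380],d])[...,::-1])
E
```

```text
clock: 9.1
ee_pos: [0.6074, 0.1002, 0.0546]
tcp_rot: [0.699, 0.653, -0.213, 0.198]
ft_force: [0.2, 0.1, -0.0]
finger_gap: 0.0157
grip_force: 40.0
[0.6074 0.1002 0.0546] [-0.0994  0.0302  0.0697] [-0.0003  0.0002  0.0004]
[(np.float64(282.6204629627381), np.float64(351.0107680919841)), (np.float64(282.64984143501135), np.float64(327.731035884745))] (np.float64(280.59510549536793), np.float64(335.346117090442))
```

View pics/c5.png

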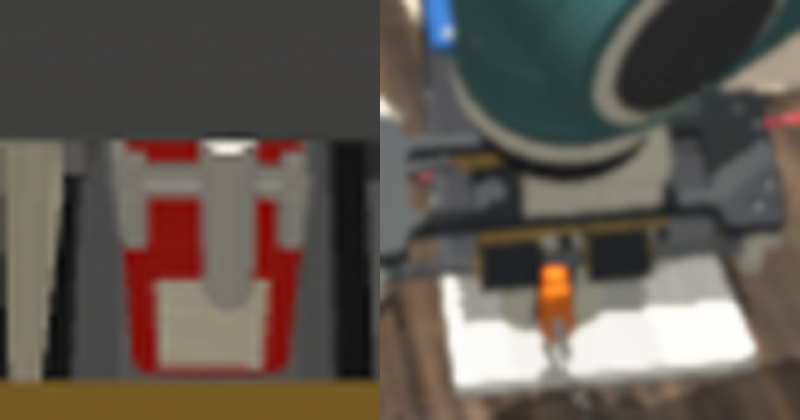

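The left half shows bail bar row 335.7 (335.3 predicted for x=-0.042), ears centred at column 280.5 and the hook at 282.8. So I need about -2 mm laterally and 67 mm deeper, then lower.

```bash
python3 -m jog '{"delta_pos":[[-0.3,-1.5,0],[-0.15,-2,0],[-0.15,-2,0],[-0.05,-1.2,0],[0,0,0],[0,0,0]],"rotation":[[0,0,0],[0,0,0],[0,0,0],[0,0,0],[0,0,0],[0,0,0]],"hand":[1,1,1,1,1,1]}'
python3 -m jog '{"delta_pos":[[0,0,-0.6],[0,0,-0.6],[0,0,-0.6],[0,0,-0.6],[0,0,0],[0,0,0]],"rotation":[[0,0,0],[0,0,0],[0,0,0],[0,0,0],[0,0,0],[0,0,0]],"hand":[1,1,1,1,1,1]}'
python3 - <<'E'
from h import *
o=manip.get_obs();b,t=hook(o);print(o["ee_pos"],T(b),o["ft_force"],o["torque"])
s=snap("wrist");save(s,"w6");print(blobs(s,(0,150,80),(5,255,255),15))
E
```

```text
clock: 9.8
ee_pos: [0.6007, 0.033, 0.0546]
tcp_rot: [0.699, 0.653, -0.214, 0.198]
ft_force: [-0.2, 0.8, -1.0]
finger_gap: 0.0154
grip_force: 40.0
clock: 10.4
ee_pos: [0.6006, 0.0334, 0.0303]
tcp_rot: [0.699, 0.653, -0.214, 0.198]
ft_force: [-0.4, 0.6, -0.5]
finger_gap: 0.0158
grip_force: 40.0
[0.6006 0.0334 0.0303] [-0.0323  0.0279  0.0455] [-0.417   0.5733 -0.4569] [ 0.3806 -0.0933  0.0287]
[((np.float64(273.8), np.float64(331.0)), (np.int32(270), np.int32(330), np.int32(8), np.int32(3), np.int32(22))), ((np.float64(290.3), np.float64(331.0)), (np.int32(287), np.int32(330), np.int32(8), np.int32(3), np.int32(23))), ((np.float64(272.3), np.float64(350.0)), (np.int32(267), np.int32(340), np.int32(12), np.int32(24), np.int32(170))), ((np.float64(291.4), np.float64(350.0)), (np.int32(286), np.int32(340), np.int32(12), np.int32(24), np.int32(157)))]
```

The descent met no resistance, so the hook sits in the gap. I'll pull a little and check.

```bash
python3 -m jog '{"delta_pos":[[0,0.5,0],[0.1,0.7,0],[0,0.7,0],[0.05,0.7,0],[0.05,0.7,0],[0,0,0]],"rotation":[[0,0,0],[0,0,0],[0,0,0],[0,0,0],[0,0,0],[0,0,0]],"hand":[1,1,1,1,1,1]}'
python3 - <<'E'
from h import *
o=manip.get_obs();b,t=hook(o);print(T(b),o["ft_force"])
s=snap("wrist");save(s,"w7");print(blobs(s,(0,150,80),(5,255,255),15))
E
```

```text
clock: 11.05
ee_pos: [0.6028, 0.0674, 0.0304]
tcp_rot: [0.699, 0.654, -0.213, 0.198]
ft_force: [1.0, 0.5, -0.1]
finger_gap: 0.0159
grip_force: 40.0
[-0.0664  0.0279  0.0456] [ 0.9516  0.4958 -0.1132]
[((np.float64(42.1), np.float64(20.1)), (np.int32(21), np.int32(11), np.int32(43), np.int32(18), np.int32(211))), ((np.float64(273.0), np.float64(331.8)), (np.int32(268), np.int32(330), np.int32(10), np.int32(5), np.int32(44))), ((np.float64(291.1), np.float64(331.8)), (np.int32(287), np.int32(330), np.int32(10), np.int32(5), np.int32(45))), ((np.float64(272.8), np.float64(350.9)), (np.int32(267), np.int32(341), np.int32(15), np.int32(23), np.int32(164))), ((np.float64(291.3), np.float64(351.0)), (np.int32(283), np.int32(341), np.int32(15), np.int32(23), np.int32(160)))]
```

The cartridge keeps its place in the wrist picture, so it's following the hook. I'll carry on out.

```bash
python3 -m jog '{"delta_pos":[[0.1,1,0],[0.1,1.5,0],[0.1,1.6,0],[0.1,1.6,0],[0.1,1.5,0],[0.1,1.3,0],[0.05,0.9,0],[0,0.5,0]],"rotation":[[0,0,0],[0,0,0],[0,0,0],[0,0,0],[0,0,0],[0,0,0],[0,0,0],[0,0,0]],"hand":[1,1,1,1,1,1,1,1]}'
python3 -m jog '{"delta_pos":[[0,0,0],[0,0,0],[0,0,0]],"rotation":[[0,0,0],[0,0,0],[0,0,0]],"hand":[1,1,1]}'
python3 - <<'E'
from h import *
o=manip.get_obs();b,t=hook(o);print(T(b),o["ft_force"])
s=snap("wrist");save(s,"w8");print(blobs(s,(0,150,80),(5,255,255),15))
c=snap("scene");save(c,"s8");print(blobs(c,(0,150,80),(5,255,255),15))
E
```

```text
clock: 11.9
ee_pos: [0.6092, 0.1663, 0.0304]
tcp_rot: [0.699, 0.653, -0.214, 0.198]
ft_force: [0.1, -2.0, -0.4]
finger_gap: 0.0161
grip_force: 40.0
clock: 12.2
ee_pos: [0.6092, 0.1649, 0.0305]
tcp_rot: [0.699, 0.653, -0.214, 0.198]
ft_force: [0.9, -0.5, -1.0]
finger_gap: 0.0156
grip_force: 40.0
[-0.1641  0.0276  0.0457] [ 0.9162 -0.5411 -1.0138]
[((np.float64(120.7), np.float64(195.2)), (np.int32(115), np.int32(192), np.int32(12), np.int32(7), np.int32(35))), ((np.float64(136.7), np.float64(199.4)), (np.int32(132), np.int32(197), np.int32(11), np.int32(5), np.int32(35))), ((np.float64(273.1), np.float64(331.3)), (np.int32(268), np.int32(330), np.int32(10), np.int32(4), np.int32(34))), ((np.float64(291.3), np.float64(331.3)), (np.int32(287), np.int32(330), np.int32(11), np.int32(4), np.int32(37))), ((np.float64(272.8), np.float64(351.0)), (np.int32(267), np.int32(341), np.int32(12), np.int32(23), np.int32(151))), ((np.float64(291.8), np.float64(351.0)), (np.int32(285), np.int32(341), np.int32(14), np.int32(23), np.int32(169)))]
[((np.float64(374.6), np.float64(191.3)), (np.int32(370), np.int32(189), np.int32(10), np.int32(6), np.int32(39))), ((np.float64(523.5), np.float64(366.9)), (np.int32(519), np.int32(355), np.int32(10), np.int32(23), np.int32(138)))]
```

```bash
python3 -m jog '{"delta_pos":[[0.05,0.4,0],[0.05,0.4,0],[0,0,0],[0,-0.4,0],[0,0,0],[0,0,0.6],[0,0,0.8],[0,0,1.2]],"rotation":[[0,0,0],[0,0,0],[0,0,0],[0,0,0],[0,0,0],[0,0,0],[0,0,0],[0,0,0]],"hand":[1,1,1,1,1,1,1,1]}'
python3 -m jog '{"delta_pos":[[0,0,0.6],[0,0,0]],"rotation":[[0,0,0],[0,0,0]],"hand":[1,1]}'
python3 - <<'E'
from h import *
o=manip.get_obs();b,t=hook(o);print(T(b),o["ft_force"])
s=snap("wrist");save(s,"w9");print(blobs(s,(0,150,80),(5,255,255),15))
E
```

```text
clock: 13.1
ee_pos: [0.61, 0.1693, 0.0571]
tcp_rot: [0.699, 0.653, -0.214, 0.198]
ft_force: [-0.7, -1.4, -1.7]
finger_gap: 0.016
grip_force: 40.0
clock: 13.3
ee_pos: [0.6107, 0.1696, 0.0641]
tcp_rot: [0.699, 0.653, -0.213, 0.198]
ft_force: [-0.7, 0.3, -0.1]
finger_gap: 0.0158
grip_force: 40.0
[-0.1689  0.0289  0.0792] [-0.7202  0.2686 -0.1336]
[((np.float64(145.7), np.float64(166.8)), (np.int32(133), np.int32(162), np.int32(24), np.int32(9), np.int32(55))), ((np.float64(271.3), np.float64(333.3)), (np.int32(269), np.int32(330), np.int32(9), np.int32(7), np.int32(31))), ((np.float64(291.8), np.float64(333.2)), (np.int32(288), np.int32(330), np.int32(7), np.int32(7), np.int32(26)))]
```

```bash
python3 -m jog '{"delta_pos":[[0.3,4.9,0],[0.3,4.5,1.5],[0,3,3.8],[-2,3,3],[-3,3,2.5],[-3,3,0.2],[-0.8,2.2,0],[0,0,0]],"rotation":[[0,0,0],[0,0,0],[0,0,0],[0,0,0.111],[0,0,0.111],[0,0,0.11],[0,0,0],[0,0,0]],"hand":[1,1,1,1,1,1,1,1]}'
python3 - <<'E'
from h import *
o=manip.get_obs();b,t=hook(o);print("pos err cm",(Pg-o["ee_pos"])*100,"rot",(Rg*R.from_quat(o["tcp_rot"]).inv()).as_rotvec(),b)
c=snap("scene");save(c,"s10");t=snap("top");save(t,"t10")
print(blobs(c,(0,150,80),(5,255,255),15),blobs(t,(0,150,80),(5,255,255),15))
a=cv2.resize(c["img"][180:275,200:350],(600,380),interpolation=cv2.INTER_CUBIC);d=cv2.resize(t["img"][140:220,250:330],(200,200));d=np.vstack([d,np.zeros((180,200,3),np.uint8)])
cv2.imwrite("pics/c10.png",np.hstack([a,d])[...,::-1])
E
```

```text
clock: 14.15
ee_pos: [0.5266, 0.4078, 0.1721]
tcp_rot: [0.58, 0.76, -0.178, 0.231]
ft_force: [1.2, 0.1, -0.9]
finger_gap: 0.0157
grip_force: 40.0
pos err cm [  0.1701  -0.2375 -12.4554] rot [ 0.     -0.0006 -0.0024] [0.5588 0.2909 0.1872]
[((np.float64(249.2), np.float64(154.6)), (np.int32(247), np.int32(152), np.int32(5), np.int32(6), np.int32(21))), ((np.float64(346.0), np.float64(180.3)), (np.int32(343), np.int32(179), np.int32(6), np.int32(4), np.int32(19))), ((np.float64(246.2), np.float64(246.2)), (np.int32(241), np.int32(240), np.int32(12), np.int32(11), np.int32(50))), ((np.float64(248.1), np.float64(255.2)), (np.int32(244), np.int32(254), np.int32(9), np.int32(3), np.int32(20))), ((np.float64(523.4), np.float64(367.0)), (np.int32(519), np.int32(355), np.int32(10), np.int32(23), np.int32(139)))] [((np.float64(381.0), np.float64(168.5)), (np.int32(379), np.int32(166), np.int32(5), np.int32(6), np.int32(26))), ((np.float64(77.0), np.float64(271.9)), (np.int32(69), np.int32(255), np.int32(17), np.int32(33), np.int32(304))), ((np.float64(105.4), np.float64(326.0)), (np.int32(102), np.int32(322), np.int32(8), np.int32(8), np.int32(27))), ((np.float64(525.1), np.float64(350.3)), (np.int32(515), np.int32(342), np.int32(21), np.int32(16), np.int32(238))), ((np.float64(497.4), np.float64(347.1)), (np.int32(493), np.int32(344), np.int32(8), np.int32(7), np.int32(23))), ((np.float64(503.0), np.float64(357.2)), (np.int32(499), np.int32(354), np.int32(8), np.int32(8), np.int32(36))), ((np.float64(476.7), np.float64(373.0)), (np.int32(466), np.int32(363), np.int32(23), np.int32(19), np.int32(264))), ((np.float64(531.9), np.float64(406.8)), (np.int32(529), np.int32(404), np.int32(6), np.int32(7), np.int32(24)))]
```

View pics/c10.png

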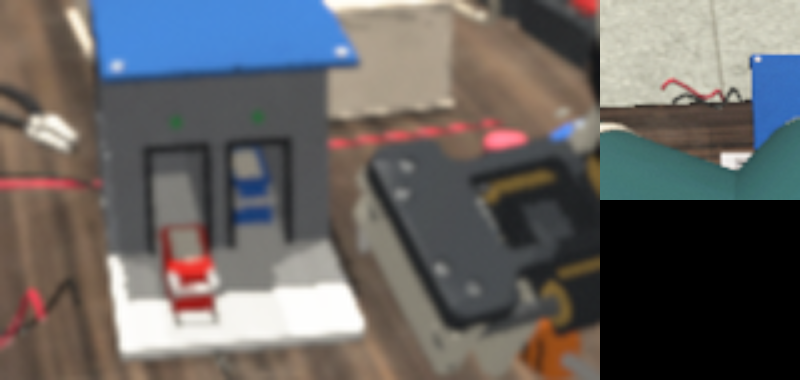

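The crop shows the red cartridge upright on the plate outside its bay, with the front foot at about (247,256.5). The blue one is in its bay and the lever is off. Next, lower the pick into the forks.

```bash
python3 -m jog '{"delta_pos":[[0.1,-0.2,-3.5],[0,0,-3.5],[0,0,-2.5],[0,0,-1],[0,0,0],[0,0,0]],"rotation":[[0,0,0],[0,0,0],[0,0,0],[0,0,0],[0,0,0],[0,0,0]],"hand":[1,1,1,1,1,1]}'
python3 - <<'E'
from h import *
o=manip.get_obs();print("pos err cm",(Pg-o["ee_pos"])*100,(Rg*R.from_quat(o["tcp_rot"]).inv()).as_rotvec(),o["ft_force"])
c=snap("scene")
print("front foot",T(onz(c,247.2,256.6,.01)),"rear top",T(onz(c,246,236.5,.04)))
E
```

```text
clock: 14.85
ee_pos: [0.5299, 0.4032, 0.0686]
tcp_rot: [0.582, 0.759, -0.178, 0.231]
ft_force: [0.0, -0.3, 0.4]
finger_gap: 0.0155
grip_force: 40.0
pos err cm [-0.165   0.2228 -2.1112] [-0.0004  0.0006  0.001 ] [ 0.0174 -0.269   0.3821]
front foot [-0.1544  0.0296  0.01  ] rear top [-0.099   0.0259  0.04  ]
```

```bash
python3 -m jog '{"delta_pos":[[-0.15,0.2,-0.3],[0,0,-0.5],[0,0,-0.5],[0,0,-0.5],[0,0,-0.3],[0,0,0],[0,0,0]],"rotation":[[0,0,0],[0,0,0],[0,0,0],[0,0,0],[0,0,0],[0,0,0],[0,0,0]],"hand":[1,1,1,1,1,1,1]}'
python3 - <<'E'
from h import *
o=manip.get_obs();print("pos err cm",(Pg-o["ee_pos"])*100,o["ft_force"])
E
```

```text
clock: 15.6
ee_pos: [0.5286, 0.4055, 0.0469]
tcp_rot: [0.581, 0.76, -0.177, 0.231]
ft_force: [6.3, 0.9, 2.7]
finger_gap: 0.0156
grip_force: 40.0
pos err cm [-0.0265 -0.008   0.0551] [6.2558 0.8876 2.6828]
```

```bash
python3 -m jog '{"delta_pos":[[0.05,0,0],[0,0,0],[0,0,0],[0,0,0],[0,0,0],[0,0,0],[0,0,0]],"rotation":[[0,0,0],[0,0,0],[0,0,0],[0,0,0],[0,0,0],[0,0,0],[0,0,0]],"hand":[1,1,0.4,0.2,-0.2,-0.5,-0.5]}'
python3 -m jog '{"delta_pos":[[0,0.3,1],[0,0.5,2],[0,0.5,3],[0,0.5,4],[0,0,4],[0,0,4],[0,0,0]],"rotation":[[0,0,0],[0,0,0],[0,0,0],[0,0,0],[0,0,0],[0,0,0],[0,0,0]],"hand":[-0.5,-0.5,-0.5,-0.5,-0.5,-0.5,-0.5]}'
python3 - <<'E'
from h import *
s=snap("wrist");save(s,"w11");c=snap("scene");print(manip.get_obs()["finger_gap"])
print(blobs(s,(5,190,120),(16,255,255)),[proj(s,p) for p in((.5258,.4146,.0625),(.56,.2884,.063))])
print(blobs(c,(5,190,120),(16,255,255)),blobs(c,(0,150,80),(5,255,255),15)[:4])
E
```

```text
clock: 16.3
ee_pos: [0.5281, 0.4053, 0.0463]
tcp_rot: [0.581, 0.76, -0.178, 0.231]
ft_force: [-0.0, -0.3, -0.4]
finger_gap: 0.0515
grip_force: 0.0
clock: 17.0
ee_pos: [0.5289, 0.4244, 0.2338]
tcp_rot: [0.583, 0.76, -0.174, 0.231]
ft_force: [-0.4, -0.2, 0.3]
finger_gap: 0.0696
grip_force: 0.0
0.069880178463945
[((np.float64(275.2), np.float64(103.7)), (np.int32(267), np.int32(79), np.int32(18), np.int32(60), np.int32(546)))] [(np.float64(275.7276322833112), np.float64(110.24754462579756)), (np.float64(277.33008481352664), np.float64(203.763154386821))]
[((np.float64(11.8), np.float64(32.6)), (np.int32(0), np.int32(0), np.int32(20), np.int32(59), np.int32(433))), ((np.float64(328.0), np.float64(325.0)), (np.int32(317), np.int32(313), np.int32(22), np.int32(26), np.int32(204)))] [((np.float64(249.2), np.float64(154.8)), (np.int32(247), np.int32(153), np.int32(5), np.int32(5), np.int32(20))), ((np.float64(246.3), np.float64(246.3)), (np.int32(241), np.int32(241), np.int32(12), np.int32(10), np.int32(50))), ((np.float64(248.1), np.float64(255.2)), (np.int32(244), np.int32(254), np.int32(9), np.int32(3), np.int32(20))), ((np.float64(523.4), np.float64(367.0)), (np.int32(519), np.int32(355), np.int32(10), np.int32(23), np.int32(139)))]
```

View pics/w11.png

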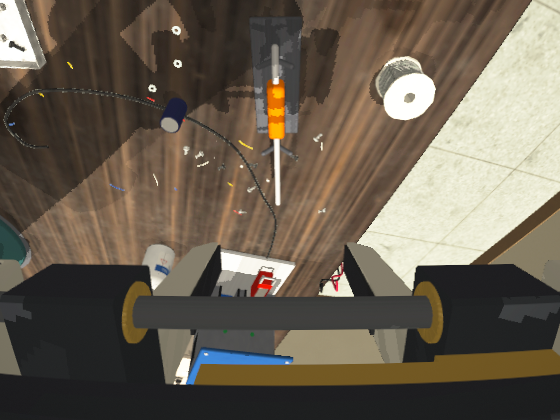

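The pick lies in both forks as at the start: its scene centroid is (328.0,325.0), against (327.5,325.2) before. The reel, capacitor and bottle stand undisturbed, the red cartridge is out on the plate, and the gripper is clear.

```bash
python3 -m jog '{"delta_pos":[[0,0,2],[0,0,0],[0,0,0],[0,0,0]],"rotation":[[0,0,0],[0,0,0],[0,0,0],[0,0,0]],"hand":[-0.5,-0.5,-0.5,-0.5]}'; python3 -c "
from station import job;print(job.sign_off())"
```

```text
clock: 17.5
ee_pos: [0.5281, 0.4233, 0.2457]
tcp_rot: [0.581, 0.76, -0.178, 0.231]
ft_force: [-0.3, 0.6, 0.1]
finger_gap: 0.07
grip_force: 0.0
the job is handed in; nothing more can be done
None
```

The job is handed in (no verdict was returned): by the last camera checks the isolator is off, the red cartridge stands upright on the landing plate with its rear end about 14 mm clear of the mouth, the pick is back in both forks hook down, and the blue cartridge, bottle, reel and capacitor look unmoved.

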